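# Swap the odd ring in a segmented-bowl kit

### The arm

A 6-joint arm with a two-finger parallel gripper is mounted at the origin on the work surface. World frame = base frame: x ahead of the robot, y to its left, z up, the work surface at z = 0. Lengths are in mm, angles in rad, forces in N, time in s.
With the tool pointing down it reaches from about 275 to 1000 mm from the base axis. Payload 8.4 kg.
Tool frame: the origin (TCP) lies on the centre line of the jaws, within the pads' length; the fingertips stand r.tip_reach ahead of it and the grasp point (between the pads) lies 11 mm behind it (r.tip_reach is the distance from the TCP to the fingertips, in mm); z points along the fingers, y is the line along which they close (so a half turn about z gives the same grasp; the last joint's range is limited). The gripper opens to 85 mm and grips with 20 to 120 N. Pads are 22 mm wide; open, the fingers measure 114 mm over their backs; the gripper's body (76 mm by 85 mm) begins 54 mm behind the grasp point. The pads swing forward as they close: fully open they stand 13 mm farther back than shut.
Start: joints at [-1.293, 0.353, 1.633, -0, 1.155, -0.002], TCP at [172.601, -600.697, 239.281] pointing down, gripper open.
Joint ranges: [-2.63, 2.63], [-0.92, 2.1], [0.06, 2.66], [-1.3, 4.44], [0, 2.69], [-3.02, 3.02]. Speed limits (rad/s): [2.22, 2.22, 2.79, 3.14, 3.14, 3.14].

### API

Orientations are given as [roll, pitch, yaw] about the fixed x, y, z axes, in that order (R = Rz(yaw) Ry(pitch) Rx(roll)).
In Python, from rig import r gives the robot as it stands.
- The arm moves only by the tool carry_out, never from a script. Its argument "targets" is a list of rows, each an object with "dp": the shift along the tool's x, y, z in mm, a list of three; "yaw": the turn about the tool's z in degrees. A call has 1 to 12 rows; each row is the pose to reach, as a shift and turn from the pose commanded when the call began, along the tool's axes at that moment; what a row does not reach only later rows make up. A row lasts 1/8 s, in which the tool goes at most 62.5 mm and 10.7 degrees, less where a joint would pass 70% of its speed; a pose out of reach is approached as far as the arm can. A call with a gripper value outside its range is refused whole. "fingers" is the opening, from -1 (shut) to 1 (fully open), so that 0 is half open, set as the call begins (left out, the last holds). The fingers move at their own pace and stop on an object; "grip_force" is the grip in N (left out, the last holds). Time passes only in rows, so rows that repeat a pose let the fingers close. It gives the time, the measured TCP pose, the force, the opening and the grip force at its end, in the units of the state.
- r.sense(): the state, without advancing time (a new reading comes with each control period).
- r.grab_frame(name): name is "scene" or "top" or "wrist"; returns the picture (384x512x3 uint8, red, green, blue); there is no depth.
- r.get_calibration(name): a dict with "fx", "fy", "cx", "cy" (pixels), "rvec" (rotation vector, rad) and "tvec" (3), from world to camera coordinates, as OpenCV has them. Camera axes: x right, y down, z forward; pixel columns grow to the right and rows downward; lengths in mm; the calibration is good to about 2 mm. A picture is of the moment at which its call begins: read the wrist's pose just before it. get_calibration takes no time and is no camera call; for the wrist camera it gives the pose at the moment of the call.
- r.sign_off(): hands the job in; it is judged then, once.
The state is a dict: "clock": time; "qpos": joint angles; "qvel": joint speeds; "joint_efforts": joint torques, N m; "eef_pos": TCP position; "tcp_rot": TCP orientation; "contact_force": force on the tool from outside, world axes, zero at the start; "wrist_torque": the same for the moment, N m; "opening": opening from 0.0 (shut) to 1.0 (fully open); "grasp_force": force on a finger pad.
Only numpy, scipy, OpenCV 4.12 (cv2) and the standard library are available. Lean on these libraries where they do the work, as an engineer would, in place of code of your own. Each camera call takes 0.05 s, during which the arm holds its last target. There are 200 camera calls.

### The job

The four bays of the layout board should hold four matching segmented rings for one turned vessel, but one of the four rings does not match: slide it out of its bay and leave it flat on the bare part of the board, clear of the bays, then slide the matching spare ring into the empty bay until it is home against the fence. The glue is still fresh, so keep every ring flat on the board as it slides, never lifted or tipped; the other three kit rings must end home in their bays, the other spare stays on the bare part of the board, and the glue bottle, clamp and sanding block stay where they are.

Things in the scene. Friction and masses are not known exactly. Their poses are not given: they have to be found in the camera images.
- board: fixed white panel on the bench, 290 mm deep (x) by 720 mm wide (y), 16 mm thick. Origin: centre of its underside; x away from the robot to the fence, y left along it, z up. Bay floors and the bare rest of the panel are one level: a strip in front of the bays, and an area beside them at each end (|y| 225 to 360 mm), where the two spare rings lie, one per end, at x = 20 to 50 mm, |y| = 278 to 305 mm
- fence (a point): point on the panel's top at the middle of the near face of the pine fence (board x = 115 mm, y = 0), axes as the board's. Fence 22 mm high, 22 mm thick, 450 mm long. From it five pine dividers, 10 mm thick and 18 mm high, run 85 mm towards the robot at board y = -220, -110, 0, 110 and 220 mm: between them four kit bays, 100 mm wide, open to the front
- bay0 (a point): floor point of kit bay 0 (leftmost, at +y): on the panel's top, midway between its dividers, 46 mm in front of the fence; the centre of an 88 mm ring is here when it is home (a ring with a flat against the fence has its centre 2 mm farther in). Axes as the board's
- bay1 (a point): floor point of kit bay 1 (between the outer bays): on the panel's top, midway between its dividers, 46 mm in front of the fence; the centre of an 88 mm ring is here when it is home (a ring with a flat against the fence has its centre 2 mm farther in). Axes as the board's
- bay2 (a point): floor point of kit bay 2 (between the outer bays): on the panel's top, midway between its dividers, 46 mm in front of the fence; the centre of an 88 mm ring is here when it is home (a ring with a flat against the fence has its centre 2 mm farther in). Axes as the board's
- bay3 (a point): floor point of kit bay 3 (rightmost, at -y): on the panel's top, midway between its dividers, 46 mm in front of the fence; the centre of an 88 mm ring is here when it is home (a ring with a flat against the fence has its centre 2 mm farther in). Axes as the board's
- front (a point): point on the panel's top in the bare strip in front of the bays, on the board's middle line (y = 0), 85 mm on the robot's side of the board's origin; a ring whose centre is on the line through it along the board's y passes clear of dividers and spares
- ring_a: glued-up wooden ring of twelve segments of alternating light and brown wood (twelve straight sides outside and inside), 88 mm across the flats (91 mm across the corners), open bore 52 mm across the flats, 19 mm high, about 55 g; one of the four alike rings that make up the kit. Origin: centre of its underside, z up
- ring_b: glued-up wooden ring of twelve segments of alternating light and brown wood (twelve straight sides outside and inside), 88 mm across the flats (91 mm across the corners), open bore 52 mm across the flats, 19 mm high, about 55 g; one of the four alike rings that make up the kit. Origin: centre of its underside, z up
- ring_c: glued-up wooden ring of twelve segments of alternating light and brown wood (twelve straight sides outside and inside), 88 mm across the flats (91 mm across the corners), open bore 52 mm across the flats, 19 mm high, about 55 g; one of the four alike rings that make up the kit. Origin: centre of its underside, z up
- ring_d: glued-up wooden ring of twelve segments of alternating light and brown wood (twelve straight sides outside and inside), 88 mm across the flats (91 mm across the corners), open bore 52 mm across the flats, 19 mm high, about 55 g; one of the four alike rings that make up the kit. Origin: centre of its underside, z up
- ring_e: glued-up ring of only six segments, of the same woods: hexagon outside and inside, 80 mm across the flats (92 mm across the corners), bore 48 mm across the flats, 19 mm high, about 50 g; does not belong in the kit. Starts either in a kit bay or as a spare. Origin: centre of its underside, z up
- ring_f: smaller glued-up ring of twelve segments of the same woods, 66 mm across the flats (68 mm across the corners), bore 44 mm across the flats, 19 mm high, about 35 g; does not belong in the kit. Starts either in a kit bay or as a spare. Origin: centre of its underside, z up
- glue: bystander: yellow glue bottle, 66 mm in diameter, 175 mm high, standing on the bench to the right of the board. Origin: centre of its underside
- clamp: bystander: steel F-clamp lying on the bench to the left of the board, bar 300 mm long along its x, jaws reaching 90 mm to its +y, 20 to 24 mm high. Origin: underside of the middle of the bar
- sander: bystander: cork sanding block, 120 mm (its x) by 65 mm, 28 mm high, lying on the bench behind the fence, its length about along the fence. Origin: centre of its underside
Mind the look-alikes: they are no part of the job. Leave any blue look-alike of the ring_f alone. Leave any green look-alike of the ring_c alone.

How it is judged (in metres and radians):
On the way, in this order (a step that is already met when the one before it is completed fails the run):
1. the ring that does not match is out of the kit bays ((x of ring_e in the frame of board below -0.003 m or y of ring_e in the frame of board above 0.25 m or y of ring_e in the frame of board below -0.25 m) and (x of ring_f in the frame of board below -0.003 m or y of ring_f in the frame of board above 0.25 m or y of ring_f in the frame of board below -0.25 m)), for 0.2 s.
2. each of the four bays holds a matching ring, home against the fence (((x of ring_a in the frame of bay0 above -0.007 m and horizontal distance between ring_a and bay0 below 0.01 m and z of ring_a in the frame of bay0 below 0.003 m) or (x of ring_b in the frame of bay0 above -0.007 m and horizontal distance between ring_b and bay0 below 0.01 m and z of ring_b in the frame of bay0 below 0.003 m) or (x of ring_c in the frame of bay0 above -0.007 m and horizontal distance between ring_c and bay0 below 0.01 m and z of ring_c in the frame of bay0 below 0.003 m) or (x of ring_d in the frame of bay0 above -0.007 m and horizontal distance between ring_d and bay0 below 0.01 m and z of ring_d in the frame of bay0 below 0.003 m)) and ((x of ring_a in the frame of bay1 above -0.007 m and horizontal distance between ring_a and bay1 below 0.01 m and z of ring_a in the frame of bay1 below 0.003 m) or (x of ring_b in the frame of bay1 above -0.007 m and horizontal distance between ring_b and bay1 below 0.01 m and z of ring_b in the frame of bay1 below 0.003 m) or (x of ring_c in the frame of bay1 above -0.007 m and horizontal distance between ring_c and bay1 below 0.01 m and z of ring_c in the frame of bay1 below 0.003 m) or (x of ring_d in the frame of bay1 above -0.007 m and horizontal distance between ring_d and bay1 below 0.01 m and z of ring_d in the frame of bay1 below 0.003 m)) and ((x of ring_a in the frame of bay2 above -0.007 m and horizontal distance between ring_a and bay2 below 0.01 m and z of ring_a in the frame of bay2 below 0.003 m) or (x of ring_b in the frame of bay2 above -0.007 m and horizontal distance between ring_b and bay2 below 0.01 m and z of ring_b in the frame of bay2 below 0.003 m) or (x of ring_c in the frame of bay2 above -0.007 m and horizontal distance between ring_c and bay2 below 0.01 m and z of ring_c in the frame of bay2 below 0.003 m) or (x of ring_d in the frame of bay2 above -0.007 m and horizontal distance between ring_d and bay2 below 0.01 m and z of ring_d in the frame of bay2 below 0.003 m)) and ((x of ring_a in the frame of bay3 above -0.007 m and horizontal distance between ring_a and bay3 below 0.01 m and z of ring_a in the frame of bay3 below 0.003 m) or (x of ring_b in the frame of bay3 above -0.007 m and horizontal distance between ring_b and bay3 below 0.01 m and z of ring_b in the frame of bay3 below 0.003 m) or (x of ring_c in the frame of bay3 above -0.007 m and horizontal distance between ring_c and bay3 below 0.01 m and z of ring_c in the frame of bay3 below 0.003 m) or (x of ring_d in the frame of bay3 above -0.007 m and horizontal distance between ring_d and bay3 below 0.01 m and z of ring_d in the frame of bay3 below 0.003 m))), for 0.2 s.
At the end, for the whole second after the job is handed in: each bay holds one of the four 88 mm twelve-sided rings, centre within 10 mm of the bay point and at most 7 mm short of it; the six-sided and the small ring lie wholly out of the bays (centre over 3 mm in front of the board's middle or over 250 mm aside); all six flat on the board, at rest (all of step 1 and all of step 2 and z of ring_a in the frame of board between 0.013 and 0.019 m and angle between each of ring_a, ring_b, ring_c, ring_d, ring_e, ring_f's own z axis and vertical below 0.05 rad and linear speed of each of ring_a, ring_b, ring_c, ring_d, ring_e, ring_f below 0.01 m/s and z of ring_b in the frame of board between 0.013 and 0.019 m and z of ring_c in the frame of board between 0.013 and 0.019 m and z of ring_d in the frame of board between 0.013 and 0.019 m and z of ring_e in the frame of board between 0.013 and 0.019 m and z of ring_f in the frame of board between 0.013 and 0.019 m); the robot touches nothing.
It fails at once if a ring is lifted more than 12 mm off the board or tipped by more than 0.3 rad ((z of ring_a in the frame of board above 0.028 m or angle between ring_a's own z axis and vertical above 0.3 rad) or (z of ring_b in the frame of board above 0.028 m or angle between ring_b's own z axis and vertical above 0.3 rad) or (z of ring_c in the frame of board above 0.028 m or angle between ring_c's own z axis and vertical above 0.3 rad) or (z of ring_d in the frame of board above 0.028 m or angle between ring_d's own z axis and vertical above 0.3 rad) or (z of ring_e in the frame of board above 0.028 m or angle between ring_e's own z axis and vertical above 0.3 rad) or (z of ring_f in the frame of board above 0.028 m or angle between ring_f's own z axis and vertical above 0.3 rad)).
It fails at once if the glue bottle, the clamp or the sanding block is moved by more than 30 mm (distance of any of glue, clamp, sander from where it was at the start of the episode above 0.03 m).
It also fails if it takes over 61 s, if anything falls off the work surface, if the arm or the gripper's body presses on something with over 40 N, if the wrist force passes 120 N, or if a joint passes its speed limit or range.

## Working session

There is one attempt and no reset: what is moved stays moved. The work goes in short steps, Python scripts to look and compute and a tool call to move; the robot and the scene stay as the last step left them, time stands still between calls to the robot, and variables do not carry over. Pictures are saved under pics/ and viewed, at most 10 in all, crops included, and the job is handed in when it is done.

Besides the shell and the picture viewer there is one more tool, called after ">>>" as name(argument=value, ...) on one line, values as JSON. carry_out: Moves the arm, as the interface text tells. Its arguments: {"type":"object","properties":{"targets":{"type":"array","items":{"type":"object","properties":{"dp":{"type":"array","items":{"type":"number"}},"yaw":{"type":"number"}}}},"fingers":{"type":"number"},"grip_force":{"type":"number"}},"required":["targets"]}

```bash
mkdir -p pics; ls; python3 - <<'E'
from rig import r
import cv2
print(r.sense(), r.tip_reach)
for n in ("top","scene"):
    im=r.grab_frame(n); cv2.imwrite(f"pics/{n}0.png",cv2.resize(im[...,::-1],(800,600),interpolation=cv2.INTER_CUBIC)); print(n,r.get_calibration(n))
E
```

```text
pics
{'clock': 0.0, 'qpos': array([-1.29339956e+00,  3.53621709e-01,  1.63409946e+00,  2.27022164e-06,
        1.15522508e+00, -2.38069652e-03]), 'qvel': array([ 0.00094736, -0.00066212, -0.00130393,  0.00110401,  0.00099984,
        0.00071826]), 'joint_efforts': array([-2.02058545e-03, -6.05261278e+01, -3.42066014e+01, -1.70189892e-04,
        9.27126763e-03,  2.89052009e-07]), 'eef_pos': array([ 172.47719905, -600.26021103,  238.59303014]), 'tcp_rot': array([-3.14023906e+00, -5.29824608e-06,  2.79776540e-01]), 'contact_force': array([ 0.27505452,  0.72942034, -0.48668591]), 'wrist_torque': array([-0.0154957 , -0.05029423,  0.00226368]), 'grasp_force': 0.0, 'opening': 0.9962221022123648} 8.0
top {'fx': 477.0788988315456, 'fy': 477.0788988315456, 'cx': 256.366484854989, 'cy': 195.93945457571152, 'rvec': array([ 2.11926809, -2.17661629,  0.19023743]), 'tvec': array([ -17.11199509,  600.12804885, 1636.02890582])}
scene {'fx': 434.55131181702154, 'fy': 434.55131181702154, 'cx': 263.7624268823509, 'cy': 193.97159265105216, 'rvec': array([ 2.07562099,  1.58751654, -0.4806136 ]), 'tvec': array([-165.64955665, -470.76906043, 1734.47250693])}
```

View pics/top0.png

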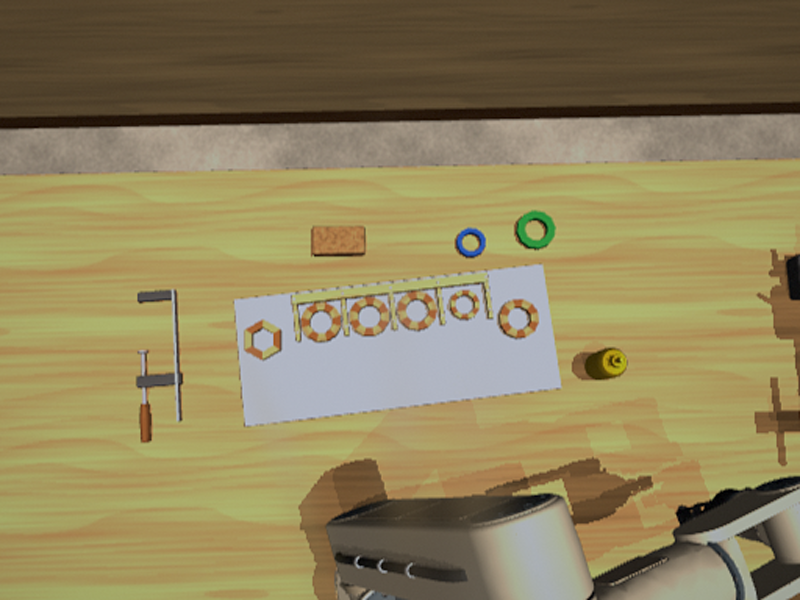

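View pics/scene0.png

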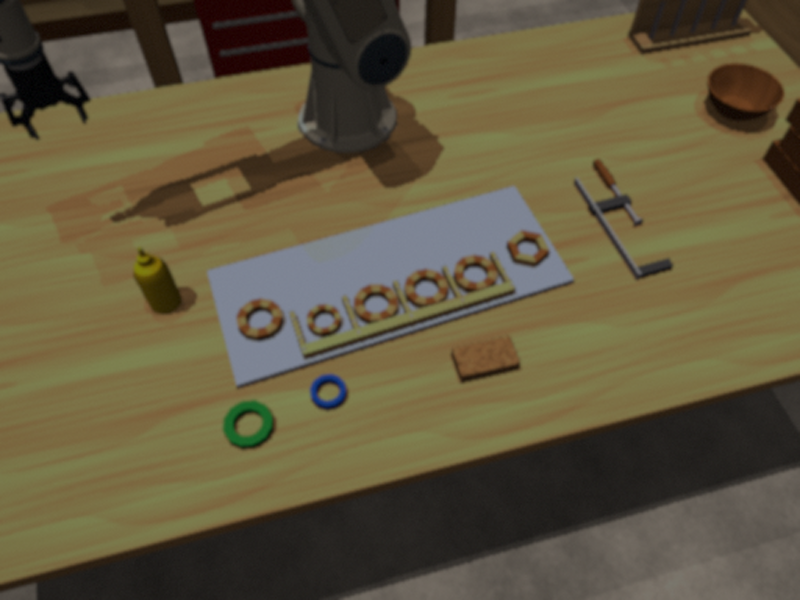

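The small ring_f sits in bay 3 (800×600 top view, pixel 464,305), and it is natural wood. The blue look-alike at (471,242) and the green one at (535,230) are off the board. The 12-segment matching spare is at (519,319), right end. The hexagon spare at (263,341) stays where it is. Next I'll measure the board.

```bash
cat > h.py <<'E'
from rig import r
import numpy as np, cv2
def ray(cal,uv,z):
    R,_=cv2.Rodrigues(np.array(cal['rvec'])); t=np.array(cal['tvec'])
    uv=np.atleast_2d(np.array(uv,float)); d=np.c_[(uv[:,0]-cal['cx'])/cal['fx'],(uv[:,1]-cal['cy'])/cal['fy'],np.ones(len(uv))]@R
    c=-R.T@t; return (c+d*((z-c[2])/d[:,2])[:,None])[:,:2]
def proj(cal,P):
    K=np.array([[cal['fx'],0,cal['cx']],[0,cal['fy'],cal['cy']],[0,0,1]])
    return cv2.projectPoints(np.array(P,float),np.array(cal['rvec']),np.array(cal['tvec']),K,None)[0][:,0]
E
python3 - <<'E'
from h import *
im=cv2.imread('pics/top0.png'); cal=r.get_calibration('top')
S=1.5625; f=lambda p:(np.array(p)+.5)/S-.5
g=lambda p,z:ray(cal,f(p),z)
hsv=cv2.cvtColor(im,cv2.COLOR_BGR2HSV)
m=((hsv[...,1]<50)&(hsv[...,2]>110)).astype(np.uint8); m[:230]=0;m[440:]=0;m[:,:200]=0;m[:,580:]=0
c=max(cv2.findContours(m,0,2)[0],key=cv2.contourArea)
h=cv2.convexHull(c)[:,0].astype(float)
w=g(h,16).astype(np.float32); rc=cv2.minAreaRect(w); print(rc)
for a in [(235,299),(543,265),(561,388),(245,426)]: print(g(a,16))
for n,p in dict(hex=(263,341),r0=(321,323),r1=(369,316),r2=(417,311),f=(464,305),spare=(519,319)).items(): print(n,g(p,35))
E
```

```text
((519.8995971679688, -21.298095703125), (292.0044250488281, 720.4303588867188), 5.247507572174072)
[[631.39923482 346.49381821]]
[[ 693.78924836 -367.65439643]]
[[ 407.82046504 -392.07627491]]
[[342.65632853 322.2679294 ]]
hex [[530.53776355 279.18732193]]
r0 [[568.08485022 148.38384316]]
r1 [[581.31749963  39.49491195]]
r2 [[590.01803164 -69.81669733]]
f [[ 601.12124121 -177.418768  ]]
spare [[ 565.70177193 -301.41402836]]
```

>>> carry_out(targets=[{"dp":[53,-29,0],"yaw":3},{"dp":[106,-58,0],"yaw":6},{"dp":[159,-86,0],"yaw":9},{"dp":[212,-115,0],"yaw":10.8},{"dp":[265,-144,0],"yaw":10.8},{"dp":[318,-173,0],"yaw":10.8},{"dp":[371,-201,0],"yaw":10.8},{"dp":[424,-230,0],"yaw":10.8},{"dp":[477,-259,0],"yaw":10.8},{"dp":[477,-259,0],"yaw":10.8},{"dp":[477,-259,0],"yaw":10.8},{"dp":[477,-259,0],"yaw":10.8}], fingers=-1)

```text
clock: 1.6
eef_pos: [558.6, -220.9, 239.1]
tcp_rot: [-3.142, 0.001, 0.09]
contact_force: [-0.2, 0.2, 0.5]
opening: 0.002
grasp_force: 0.0
```

```bash
python3 - <<'E'
from h import *
s=r.sense();print(s['clock'],s['eef_pos'],s['tcp_rot'],s['opening'],s['contact_force'],r.tip_reach)
cal=r.get_calibration('wrist');im=r.grab_frame('wrist');print(cal)
cv2.imwrite("pics/w1.png",cv2.resize(im[...,::-1],(800,600),interpolation=cv2.INTER_CUBIC))
import pickle;pickle.dump(cal,open('w1.pkl','wb'))
E
```

```text
1.6 [ 558.64730823 -220.85768436  239.14907443] [-3.14153798e+00  5.94978658e-04  9.01223959e-02] 0.0015472712927466293 [-0.15944193  0.15678881  0.52884671] 8.0
{'fx': 339.80953368438196, 'fy': 339.80953368438196, 'cx': 258.8253712378687, 'cy': 189.0094343425752, 'rvec': array([-2.16461164,  1.97979991,  0.26481922]), 'tvec': array([-270.85567651,  484.06072412,  519.72889946])}
```

View pics/w1.png

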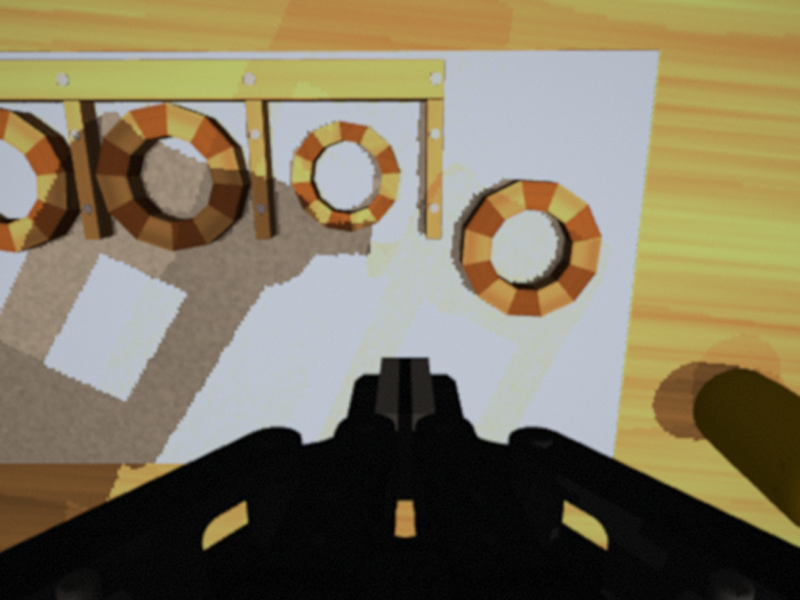

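Wrist view: ring_f outline is centred at about (346,176). The spare's is at about (531,248), twelve alternating segments, and clearly larger than f. Divider ends are at (434,238), (263,239) and (92,239).

```bash
cat >> h.py <<'E'
S=1.5625
f8=lambda p:(np.array(p,float)+.5)/S-.5
def b2w(B,p): c,s=np.cos(B[2]),np.sin(B[2]); return np.array([B[0]+c*p[0]-s*p[1],B[1]+s*p[0]+c*p[1]])
def w2b(B,p): c,s=np.cos(B[2]),np.sin(B[2]); x,y=p[0]-B[0],p[1]-B[1]; return np.array([c*x+s*y,-s*x+c*y])
E
python3 - <<'E'
from h import *
import pickle
from scipy.optimize import least_squares
cal=pickle.load(open('w1.pkl','rb'))
P=[((30,-220,34),(434,238)),((30,-110,34),(263,239)),((30,0,34),(92,239)),((145,-360,16),(659,51)),((115,-225,38),(443,100)),((137,-225,38),(445,60))]
W=[ray(cal,f8(u),p[2])[0] for p,u in P]
res=lambda B:np.concatenate([b2w(B,p)-w for (p,_),w in zip(P,W)])
o=least_squares(res,[520,-21,.09]);B=o.x;print(B,np.degrees(B[2]));print(o.fun.reshape(-1,2).round(1))
np.save('B.npy',B)
for n,p in dict(f=(346,176),spare=(531,248)).items():
    w=ray(cal,f8(p),35)[0];print(n,w,w2b(B,w))
print(ray(cal,f8((405,372)),231))
E
```

```text
[ 5.22781426e+02 -2.27279479e+01  8.88586519e-02] 5.091225724653737
[[-0.9  0.5]
 [-0.2  0.2]
 [-0.2 -0.1]
 [ 0.  -0.4]
 [ 0.7 -0.5]
 [ 0.6  0.3]]
f [ 607.10202181 -180.90387578] [  69.95111258 -165.03462945]
spare [ 572.36544826 -302.73032364] [  24.54049273 -283.29784666]
[[ 563.60991594 -221.60975689]]
```

>>> carry_out(targets=[{"dp":[26,-18,50]},{"dp":[52,-35.5,100]},{"dp":[52,-35.5,150]},{"dp":[52,-35.5,165]},{"dp":[52,-35.5,165]}])

```text
schema error: expected keys dp, yaw
```

```bash
python3 - <<'E'
from h import *
B=np.load('B.npy');s=r.sense();print(s['clock'],s['eef_pos'],w2b(B,s['eef_pos'][:2]),s['tcp_rot'])
im=r.grab_frame('wrist')
cv2.imwrite("pics/w2.png",cv2.resize(im[...,::-1],(800,600),interpolation=cv2.INTER_CUBIC))
E
```

```text
1.65 [ 558.66832851 -221.00306352  239.22055248] [  18.15003375 -200.67752126] [-3.14155590e+00  3.90970413e-04  8.97156962e-02]
```

View pics/w2.png

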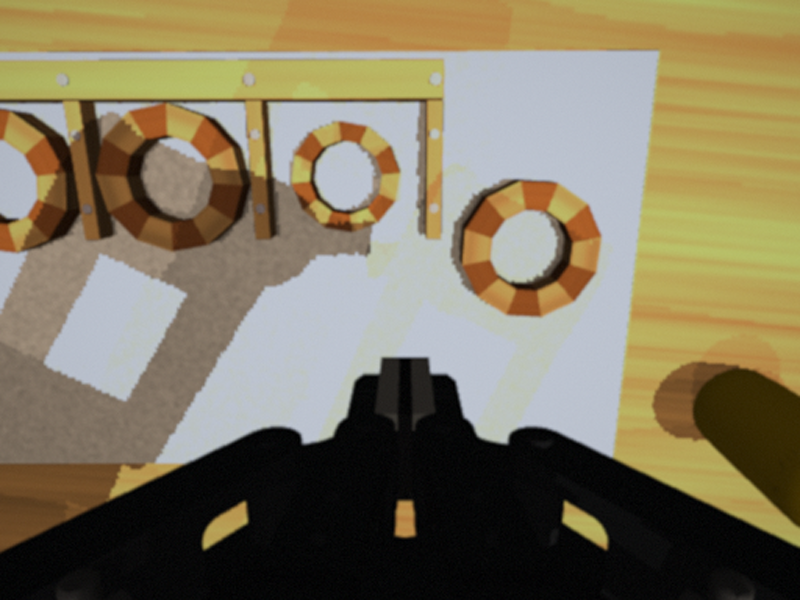

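The move was refused because the rows lacked yaw, so the picture is unchanged. Repeating it with yaw.

>>> carry_out(targets=[{"dp":[26,-18,50],"yaw":0},{"dp":[52,-35.5,100],"yaw":0},{"dp":[52,-35.5,150],"yaw":0},{"dp":[52,-35.5,165],"yaw":0},{"dp":[52,-35.5,165],"yaw":0}])

```text
clock: 2.33
eef_pos: [607.5, -180.6, 74.2]
tcp_rot: [-3.141, 0.001, 0.09]
contact_force: [-0.2, 0.7, -0.1]
opening: 0.002
grasp_force: 0.0
```

```bash
python3 - <<'E'
from h import *
B=np.load('B.npy');s=r.sense();print(s['clock'],s['eef_pos'],w2b(B,s['eef_pos'][:2]),s['tcp_rot'])
im=r.grab_frame('wrist')
cv2.imwrite("pics/w3.png",cv2.resize(im[...,::-1],(800,600),interpolation=cv2.INTER_CUBIC))
E
```

```text
2.325 [ 607.51877341 -180.57532484   74.2425366 ] [  70.39537614 -164.74435803] [-3.14118692e+00  1.10813829e-03  9.02781573e-02]
```

View pics/w3.png

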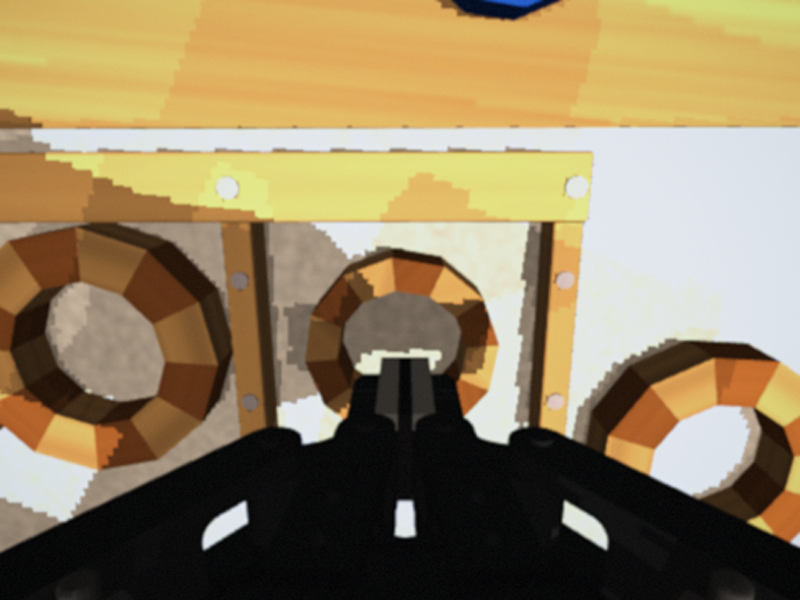

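The shut fingertips at about (405,370) are laterally centred on f, whose centre column is about 402. Descending into the bore.

>>> carry_out(targets=[{"dp":[0,0,15],"yaw":0},{"dp":[0,0,28],"yaw":0},{"dp":[0,0,33],"yaw":0},{"dp":[0,0,34],"yaw":0}])

```text
clock: 2.88
eef_pos: [607.8, -179.9, 39.8]
tcp_rot: [-3.141, 0.001, 0.091]
contact_force: [0.6, 0.3, 0.4]
opening: 0.002
grasp_force: 0.0
```

>>> carry_out(targets=[{"dp":[0,0,5],"yaw":0},{"dp":[0,0,9],"yaw":0},{"dp":[0,0,9],"yaw":0},{"dp":[-5,0,9],"yaw":0},{"dp":[-11,0,9],"yaw":0},{"dp":[-20,0,9],"yaw":0},{"dp":[-32,0,9],"yaw":0},{"dp":[-45,0,9],"yaw":0}])

```text
clock: 3.88
eef_pos: [562.4, -184.2, 31.4]
tcp_rot: [3.142, -0.0, 0.091]
contact_force: [0.4, 0.6, -0.5]
opening: 0.0
grasp_force: 0.3
```

>>> carry_out(targets=[{"dp":[-12,0,0],"yaw":0},{"dp":[-26,0,0],"yaw":0},{"dp":[-41,0,0],"yaw":0},{"dp":[-56,0,0],"yaw":0},{"dp":[-71,0,0],"yaw":0},{"dp":[-86,0,0],"yaw":0},{"dp":[-98,0,0],"yaw":0},{"dp":[-106,0,0],"yaw":0},{"dp":[-112,0,0],"yaw":0},{"dp":[-116,0,0],"yaw":0},{"dp":[-118,0,0],"yaw":0},{"dp":[-118,0,0],"yaw":0}])

```text
clock: 5.38
eef_pos: [445.8, -194.8, 31.3]
tcp_rot: [-3.142, 0.0, 0.091]
contact_force: [0.5, -0.4, 0.2]
opening: -0.0
grasp_force: 0.0
```

```bash
python3 - <<'E'
from h import *
B=np.load('B.npy');s=r.sense();print(s['clock'],s['eef_pos'],w2b(B,s['eef_pos'][:2]),s['tcp_rot'])
im=r.grab_frame('wrist')
cv2.imwrite("pics/w4.png",cv2.resize(im[...,::-1],(800,600),interpolation=cv2.INTER_CUBIC))
E
```

```text
5.375 [ 445.77430461 -194.81859383   31.26363839] [ -91.97492965 -164.57794341] [-3.14157771e+00  2.95908111e-05  9.13062831e-02]
```

View pics/w4.png

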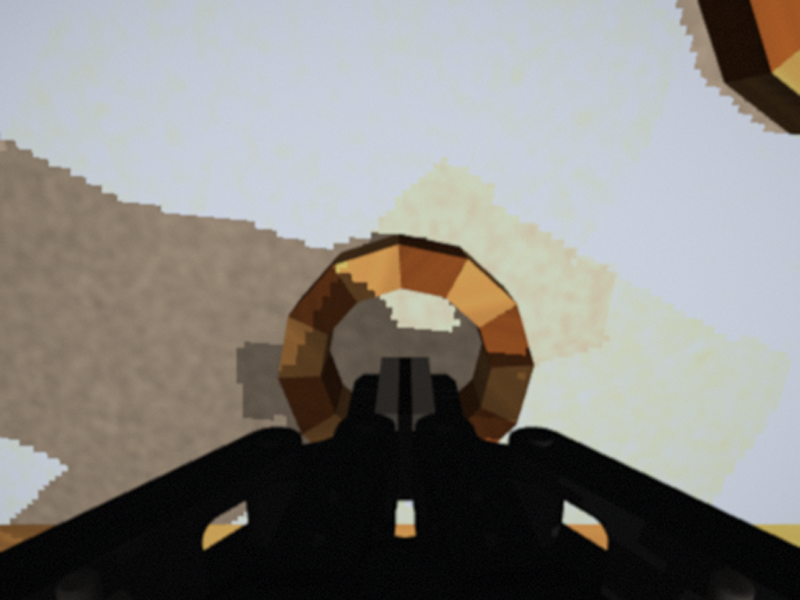

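Ring_f followed the fingers into the front strip (outline centred about (405,350)). Dragging it left to the middle of the strip.

>>> carry_out(targets=[{"dp":[1,-5,0],"yaw":0},{"dp":[3,-15,0],"yaw":0},{"dp":[5,-27,0],"yaw":0},{"dp":[5,-41,0],"yaw":0},{"dp":[5,-56,0],"yaw":0},{"dp":[5,-72,0],"yaw":0},{"dp":[5,-90,0],"yaw":0},{"dp":[5,-108,0],"yaw":0},{"dp":[5,-126,0],"yaw":0},{"dp":[5,-142,0],"yaw":0},{"dp":[5,-152,0],"yaw":0},{"dp":[5,-158,0],"yaw":0}])

```text
clock: 6.92
eef_pos: [436.3, -36.4, 31.3]
tcp_rot: [3.142, -0.0, 0.092]
contact_force: [0.4, -0.7, 0.8]
opening: 0.0
grasp_force: 0.1
```

>>> carry_out(targets=[{"dp":[0,-3,0],"yaw":0},{"dp":[0,0,0],"yaw":0},{"dp":[0,4,0],"yaw":0},{"dp":[0,4,-20],"yaw":0},{"dp":[0,4,-60],"yaw":0},{"dp":[0,4,-80],"yaw":0},{"dp":[0,4,-80],"yaw":0}])

```text
clock: 7.8
eef_pos: [437.8, -41.6, 112.6]
tcp_rot: [3.141, -0.003, 0.091]
contact_force: [-0.4, -0.5, -0.2]
opening: -0.001
grasp_force: 0.0
```

```bash
python3 - <<'E'
from h import *
B=np.load('B.npy');s=r.sense();print(s['clock'],s['eef_pos'],w2b(B,s['eef_pos'][:2]),s['tcp_rot'])
E
```

```text
7.8 [437.82599627 -41.60395368 112.58087017] [-86.29534213 -11.26243915] [ 3.1409481  -0.00324105  0.09059432]
```

>>> carry_out(targets=[{"dp":[20,50,0],"yaw":0},{"dp":[40,100,0],"yaw":0},{"dp":[61,150,0],"yaw":0},{"dp":[82,200,0],"yaw":0},{"dp":[102,250,0],"yaw":0},{"dp":[110.5,272,0],"yaw":0},{"dp":[110.5,272,20],"yaw":0},{"dp":[110.5,272,38],"yaw":0},{"dp":[110.5,272,38],"yaw":0}])

```text
clock: 8.93
eef_pos: [569.3, -299.9, 70.3]
tcp_rot: [-3.139, 0.005, 0.092]
contact_force: [0.1, 0.2, -0.3]
opening: 0.001
grasp_force: 0.0
```

```bash
python3 - <<'E'
from h import *
B=np.load('B.npy');s=r.sense();print(s['clock'],s['eef_pos'],w2b(B,s['eef_pos'][:2]),s['tcp_rot'])
im=r.grab_frame('wrist')
cv2.imwrite("pics/w5.png",cv2.resize(im[...,::-1],(800,600),interpolation=cv2.INTER_CUBIC))
E
```

```text
8.925 [ 569.27407998 -299.85664164   70.32987427] [  21.71633653 -280.16116882] [-3.13850739  0.00455091  0.09203396]
```

View pics/w5.png

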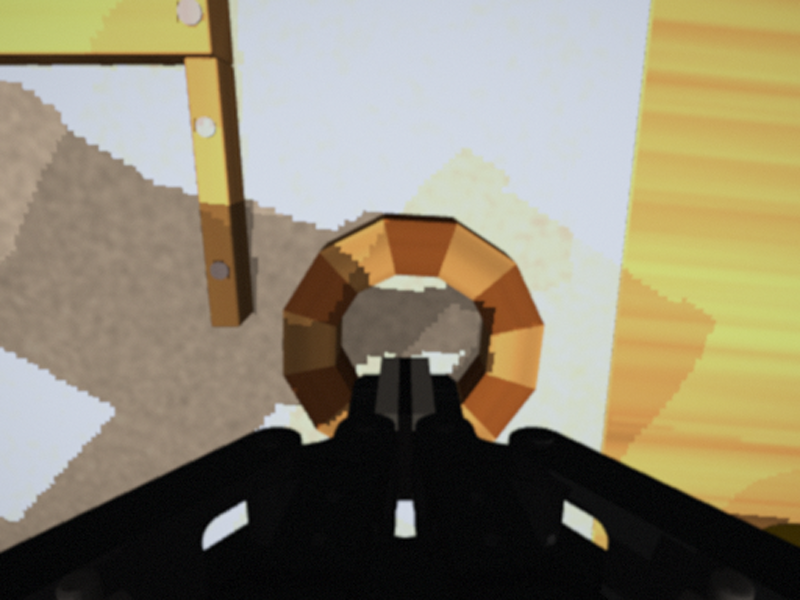

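The spare shows twelve alternating segments, outline columns 284–543 (centre 413). The tool at column 405 is still settling about 3 mm. Descending.

>>> carry_out(targets=[{"dp":[0,0,0],"yaw":0},{"dp":[0,0,15],"yaw":0},{"dp":[0,0,28],"yaw":0},{"dp":[0,0,33],"yaw":0},{"dp":[0,0,33],"yaw":0}])

```text
clock: 9.6
eef_pos: [571.1, -301.6, 39.5]
tcp_rot: [-3.141, 0.001, 0.091]
contact_force: [-0.9, 0.2, 0.3]
opening: -0.001
grasp_force: 0.0
```

>>> carry_out(targets=[{"dp":[0,0,5],"yaw":0},{"dp":[0,0,8.5],"yaw":0},{"dp":[0,0,8.5],"yaw":0},{"dp":[-6,0,8.5],"yaw":0},{"dp":[-13,0,8.5],"yaw":0},{"dp":[-20,0,8.5],"yaw":0},{"dp":[-32,0,8.5],"yaw":0},{"dp":[-46,0,8.5],"yaw":0},{"dp":[-60,0,8.5],"yaw":0},{"dp":[-74,0,8.5],"yaw":0},{"dp":[-88,0,8.5],"yaw":0},{"dp":[-98,0,8.5],"yaw":0}])

```text
clock: 11.1
eef_pos: [472.9, -310.8, 31.8]
tcp_rot: [-3.141, 0.0, 0.091]
contact_force: [0.7, 0.7, 0.3]
opening: -0.007
grasp_force: 0.3
```

>>> carry_out(targets=[{"dp":[-6,0,0],"yaw":0},{"dp":[-10,0,0],"yaw":0},{"dp":[-10,0,0],"yaw":0},{"dp":[-9,-6,0],"yaw":0},{"dp":[-6,-14,0],"yaw":0},{"dp":[-4,-24,0],"yaw":0},{"dp":[-2,-36,0],"yaw":0},{"dp":[-2,-50,0],"yaw":0},{"dp":[-2,-64,0],"yaw":0},{"dp":[-2,-78,0],"yaw":0},{"dp":[-2,-92,0],"yaw":0},{"dp":[-2,-104,0],"yaw":0}])

```text
clock: 12.6
eef_pos: [462.3, -206.4, 31.8]
tcp_rot: [-3.142, 0.0, 0.091]
contact_force: [0.7, -1.4, 0.5]
opening: 0.001
grasp_force: 0.2
```

```bash
python3 - <<'E'
from h import *
B=np.load('B.npy');s=r.sense();print(s['clock'],s['eef_pos'],w2b(B,s['eef_pos'][:2]),s['tcp_rot'])
cal=r.get_calibration('wrist')
im=r.grab_frame('wrist')
import pickle;pickle.dump(cal,open('w6.pkl','wb'))
cv2.imwrite("pics/w6.png",cv2.resize(im[...,::-1],(800,600),interpolation=cv2.INTER_CUBIC))
E
```

```text
12.6 [ 462.33394466 -206.37913269   31.81210664] [ -76.50652549 -177.56240373] [-3.14156576e+00  2.78780278e-05  9.14808742e-02]
```

View pics/w6.png

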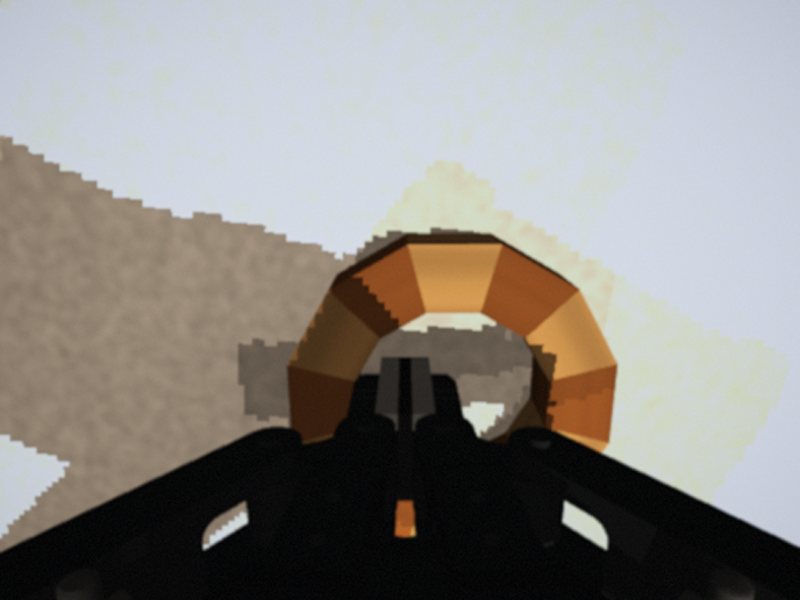

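Ring is in tow, outline columns 289–617 (centre 453), so its centre lies about 13 mm right of the tool. It needs 26 mm more to line up with bay 3. Then I'll centre the fingers.

>>> carry_out(targets=[{"dp":[0,-8,0],"yaw":0},{"dp":[0,-16,0],"yaw":0},{"dp":[0,-22,0],"yaw":0},{"dp":[0,-25,0],"yaw":0},{"dp":[0,-26,0],"yaw":0},{"dp":[0,-26,0],"yaw":0},{"dp":[0,-20,0],"yaw":0},{"dp":[0,-14,0],"yaw":0},{"dp":[0,-13,0],"yaw":0},{"dp":[0,-13,0],"yaw":0}])

```text
clock: 13.9
eef_pos: [461.2, -194.6, 31.7]
tcp_rot: [-3.142, 0.0, 0.091]
contact_force: [-0.5, 0.1, -0.0]
opening: -0.006
grasp_force: 0.0
```

```bash
cat > m.py <<'E'
from h import *
def meas():
    B=np.load('B.npy');s=r.sense();print(s['clock'],w2b(B,s['eef_pos'][:2]),s['contact_force'])
    cal=r.get_calibration('wrist');im=r.grab_frame('wrist')
    np.save('last.npy',im)
    h=cv2.cvtColor(im,cv2.COLOR_RGB2HSV);m=(h[...,1]>110)&(h[...,2]>40)
    for row in range(205,265,5):
        c=np.where(m[row])[0]
        if len(c): print(row,c.min(),c.max(),w2b(B,ray(cal,[[(c.min()+c.max())/2,row]],35)[0]))
E
python3 -c "from m import *;meas()"
```

```text
13.9 [ -76.59404216 -165.70728757] [-0.52101992  0.0522778  -0.03780879]
205 166 347 [ -52.3126546 -165.8319399]
210 164 350 [ -54.45884289 -166.03474609]
215 161 353 [ -56.62277481 -166.03391024]
220 158 356 [ -58.80446671 -166.03306752]
225 155 358 [ -61.00433924 -165.82522624]
230 153 360 [ -63.22221373 -165.8235131 ]
235 152 362 [ -65.45831597 -166.03049736]
240 153 361 [ -67.71327993 -166.02962634]
245 0 361 [ -70.01812931 -133.82934002]
250 0 360 [ -72.31137955 -133.4816565 ]
255 0 360 [ -74.62380287 -133.34326012]
260 155 360 [ -76.92428514 -166.23920782]
```

>>> carry_out(targets=[{"dp":[12,-0.5,0],"yaw":0},{"dp":[20,-0.5,0],"yaw":0},{"dp":[26,-0.5,0],"yaw":0},{"dp":[34,-0.5,0],"yaw":0},{"dp":[43,-0.5,0],"yaw":0},{"dp":[53,-0.5,0],"yaw":0},{"dp":[63,-0.5,0],"yaw":0},{"dp":[73,-0.5,0],"yaw":0},{"dp":[83,-0.5,0],"yaw":0},{"dp":[92,-0.5,0],"yaw":0},{"dp":[98,-0.5,0],"yaw":0},{"dp":[100,-0.5,0],"yaw":0}])

```text
clock: 15.45
eef_pos: [561.1, -184.7, 31.8]
tcp_rot: [3.142, 0.0, 0.091]
contact_force: [-1.0, 1.2, 1.2]
opening: 0.0
grasp_force: 0.6
```

```bash
python3 -c "
from m import *;meas()
cv2.imwrite('pics/w7.png',cv2.resize(np.load('last.npy')[...,::-1],(800,600),interpolation=cv2.INTER_CUBIC))"
```

```text
15.45 [  23.82212474 -164.76356994] [-0.9834941   1.16876085  1.18120587]
205 0 401 [  48.04306187 -142.05722271]
210 0 401 [  45.89642112 -141.96414789]
215 0 400 [  43.73191194 -141.66500802]
220 0 400 [  41.54997173 -141.56956045]
225 0 399 [  39.34972662 -141.26633075]
230 0 399 [  37.13160908 -141.16844445]
235 0 398 [  34.89473564 -140.86102986]
240 0 397 [  32.6392038  -140.55105103]
245 0 349 [  30.34925581 -130.34688111]
250 0 352 [  28.05699725 -130.83544602]
255 0 355 [  25.7453696 -131.3281392]
260 0 358 [  23.41412633 -131.82501319]
```

View pics/w7.png

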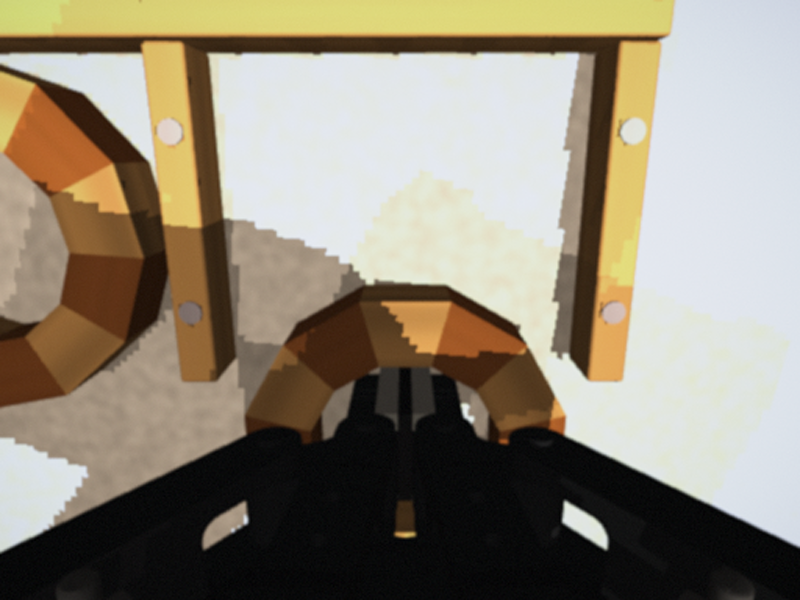

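The ring (columns 246–566, centre 406) is lined up midway between the bay's dividers (inner edges about 215 and 590). Pushing on slowly.

>>> carry_out(targets=[{"dp":[4,-0.2,0],"yaw":0},{"dp":[10,-0.2,0],"yaw":0},{"dp":[17,-0.2,0],"yaw":0},{"dp":[24,-0.2,0],"yaw":0},{"dp":[31,-0.2,0],"yaw":0},{"dp":[38,-0.2,0],"yaw":0},{"dp":[44,-0.2,0],"yaw":0},{"dp":[48,-0.2,0],"yaw":0},{"dp":[51,-0.2,0],"yaw":0},{"dp":[52,-0.2,0],"yaw":0},{"dp":[52,-0.2,0],"yaw":0}])

```text
clock: 16.88
eef_pos: [612.7, -179.8, 31.8]
tcp_rot: [3.142, -0.0, 0.091]
contact_force: [0.5, -0.2, -0.4]
opening: -0.001
grasp_force: 0.0
```

>>> carry_out(targets=[{"dp":[1,0,0],"yaw":0},{"dp":[2,0,0],"yaw":0},{"dp":[3,0,0],"yaw":0},{"dp":[3,0,0],"yaw":0}])

```text
clock: 17.38
eef_pos: [615.8, -179.6, 31.8]
tcp_rot: [3.142, -0.0, 0.091]
contact_force: [-0.4, -0.2, 0.3]
opening: -0.003
grasp_force: 0.0
```

>>> carry_out(targets=[{"dp":[1,0,0],"yaw":0},{"dp":[2,0,0],"yaw":0},{"dp":[2,0,0],"yaw":0}])

```text
clock: 17.75
eef_pos: [617.7, -179.4, 31.8]
tcp_rot: [3.142, -0.0, 0.091]
contact_force: [0.2, 0.1, 0.4]
opening: -0.002
grasp_force: 0.0
```

```bash
python3 - <<'E'
from h import *
B=np.load('B.npy');s=r.sense();print(w2b(B,s['eef_pos'][:2]),s['contact_force'])
im=r.grab_frame('wrist');cal=r.get_calibration('wrist')
# where a home ring's leading outer/inner top edge should be, vs fence foot
for x in (66,69,71):
    P=[[*b2w(B,(x+d,-165)),35] for d in (44,26)]; print(x,proj(cal,P).round(1))
h=cv2.cvtColor(im,cv2.COLOR_RGB2HSV)
for v in range(100,240,4): print(v,h[v,258].tolist(),h[v,285].tolist())
E
```

```text
[  80.68200527 -164.44505183] [0.20125414 0.10440524 0.40492631]
66 [[257.6 193.1]
 [257.6 234.5]]
69 [[257.6 185.9]
 [257.6 227.8]]
71 [[257.6 181. ]
 [257.6 223.3]]
100 [17, 156, 162] [20, 138, 232]
104 [75, 4, 238] [48, 5, 237]
108 [96, 5, 239] [103, 7, 241]
112 [98, 4, 239] [102, 5, 240]
116 [98, 4, 239] [99, 7, 240]
120 [17, 62, 119] [32, 21, 234]
124 [14, 158, 87] [16, 166, 89]
128 [21, 138, 235] [22, 135, 235]
132 [22, 132, 236] [22, 133, 234]
136 [22, 132, 234] [22, 132, 235]
140 [21, 133, 235] [22, 132, 234]
144 [21, 132, 235] [21, 133, 235]
148 [21, 137, 235] [21, 135, 234]
152 [21, 136, 235] [21, 136, 234]
156 [21, 138, 235] [20, 136, 235]
160 [21, 136, 235] [21, 136, 235]
164 [21, 135, 235] [21, 133, 235]
168 [22, 133, 235] [21, 135, 235]
172 [22, 133, 236] [22, 134, 236]
176 [21, 135, 235] [22, 135, 235]
180 [19, 143, 235] [19, 144, 234]
184 [15, 159, 61] [14, 163, 61]
188 [15, 161, 68] [15, 158, 68]
192 [15, 167, 107] [16, 164, 107]
196 [17, 154, 218] [17, 153, 220]
200 [16, 156, 209] [16, 158, 207]
204 [16, 156, 209] [15, 175, 188]
208 [16, 156, 216] [13, 193, 169]
212 [16, 158, 92] [12, 197, 166]
216 [16, 153, 100] [12, 192, 171]
220 [16, 164, 101] [12, 195, 174]
224 [15, 160, 105] [12, 193, 173]
228 [15, 160, 107] [11, 188, 68]
232 [15, 158, 100] [12, 191, 68]
236 [0, 96, 8] [11, 183, 67]
```

The leading edge at native row ~193 puts the ring centre at x≈66, about 3 mm short. Creeping on until it touches the fence.

>>> carry_out(targets=[{"dp":[1,0,0],"yaw":0},{"dp":[2,0,0],"yaw":0},{"dp":[2,0,0],"yaw":0}])

```text
clock: 18.18
eef_pos: [619.7, -179.2, 31.8]
tcp_rot: [3.142, -0.0, 0.091]
contact_force: [-0.0, -0.0, 0.2]
opening: 0.0
grasp_force: 0.0
```

>>> carry_out(targets=[{"dp":[1,0,0],"yaw":0},{"dp":[1.5,0,0],"yaw":0},{"dp":[1.5,0,0],"yaw":0}])

```text
clock: 18.55
eef_pos: [621.2, -179.0, 31.8]
tcp_rot: [3.142, -0.0, 0.091]
contact_force: [0.6, -0.1, -0.4]
opening: -0.004
grasp_force: 0.1
```

>>> carry_out(targets=[{"dp":[0.5,0,0],"yaw":0},{"dp":[1,0,0],"yaw":0},{"dp":[1,0,0],"yaw":0}])

```text
clock: 18.92
eef_pos: [622.1, -178.9, 31.8]
tcp_rot: [3.142, -0.0, 0.091]
contact_force: [-0.1, -0.4, 1.0]
opening: -0.003
grasp_force: 0.1
```

>>> carry_out(targets=[{"dp":[0.5,0,0],"yaw":0},{"dp":[1,0,0],"yaw":0},{"dp":[1,0,0],"yaw":0}])

```text
clock: 19.3
eef_pos: [622.8, -178.9, 31.8]
tcp_rot: [-3.142, 0.0, 0.091]
contact_force: [-1.6, 0.5, 2.1]
opening: 0.004
grasp_force: 1.1
```

```bash
python3 - <<'E'
from h import *
B=np.load('B.npy');s=r.sense();print(w2b(B,s['eef_pos'][:2]),s['contact_force'])
im=r.grab_frame('wrist');cal=r.get_calibration('wrist')
for x in (66,69,71):
    P=[[*b2w(B,(x+d,-165)),35] for d in (44,26)]; print(x,proj(cal,P).round(1)[:,1])
print(proj(cal,[[*b2w(B,(115,-165)),z] for z in (38,16)])[:,1])
h=cv2.cvtColor(im,cv2.COLOR_RGB2HSV)
for v in range(176,204,1): print(v,h[v,258].tolist(),h[v,240].tolist())
E
```

```text
[  85.7788503 -164.41412  ] [-1.64747813  0.49879709  2.05746024]
66 [205.1 245.8]
69 [198.  239.2]
71 [193.3 234.7]
[195.36581895 181.85732751]
176 [22, 134, 236] [21, 134, 236]
177 [21, 136, 235] [21, 134, 236]
178 [21, 135, 235] [21, 133, 236]
179 [21, 133, 235] [21, 135, 235]
180 [21, 132, 236] [21, 133, 236]
181 [21, 133, 236] [21, 133, 236]
182 [21, 133, 236] [21, 133, 236]
183 [22, 135, 235] [22, 132, 237]
184 [22, 133, 235] [21, 136, 234]
185 [22, 134, 236] [19, 148, 207]
186 [21, 132, 236] [18, 153, 160]
187 [21, 135, 236] [17, 154, 144]
188 [21, 132, 236] [16, 157, 145]
189 [21, 132, 235] [17, 155, 143]
190 [21, 134, 236] [16, 158, 131]
191 [21, 135, 236] [15, 158, 121]
192 [21, 137, 236] [15, 160, 116]
193 [18, 144, 229] [15, 161, 108]
194 [17, 155, 197] [14, 156, 95]
195 [16, 159, 192] [14, 157, 91]
196 [17, 156, 212] [16, 157, 91]
197 [16, 155, 214] [14, 159, 90]
198 [16, 156, 213] [15, 160, 89]
199 [16, 157, 209] [15, 159, 88]
200 [16, 156, 211] [15, 159, 88]
201 [16, 153, 211] [15, 159, 90]
202 [16, 155, 211] [15, 159, 88]
203 [16, 159, 207] [15, 158, 87]
```

The ring meets the fence and force is building. Backing off to the bore centre, lifting, and moving back for a final look.

>>> carry_out(targets=[{"dp":[-5,0,0],"yaw":0},{"dp":[-12,0,0],"yaw":0},{"dp":[-13,0,-8],"yaw":0},{"dp":[-13,0,-25],"yaw":0},{"dp":[-13,0,-60],"yaw":0},{"dp":[-50,0,-110],"yaw":0},{"dp":[-90,-25,-150],"yaw":0},{"dp":[-130,-50,-190],"yaw":0},{"dp":[-160,-90,-230],"yaw":0},{"dp":[-170,-130,-260],"yaw":0},{"dp":[-170,-160,-300],"yaw":0},{"dp":[-170,-160,-320],"yaw":0}])

```text
clock: 20.85
eef_pos: [439.4, -33.4, 355.6]
tcp_rot: [3.141, -0.005, 0.094]
contact_force: [0.2, 0.7, -0.6]
opening: 0.002
grasp_force: 0.0
```

>>> carry_out(targets=[{"dp":[0,0,0],"yaw":0},{"dp":[0,0,0],"yaw":0},{"dp":[0,0,0],"yaw":0}])

```text
clock: 21.22
eef_pos: [438.6, -35.3, 350.8]
tcp_rot: [-3.141, 0.002, 0.091]
contact_force: [-0.6, 0.2, 0.0]
opening: 0.002
grasp_force: 0.0
```

```bash
python3 - <<'E'
from h import *
s=r.sense();print(s['clock'],s['eef_pos'],s['contact_force'])
B=np.load('B.npy');cal=r.get_calibration('wrist')
im=r.grab_frame('wrist');o=cv2.resize(im[...,::-1],(800,600),interpolation=cv2.INTER_CUBIC)
for y in (165,55,-55,-165):
    P=[[*b2w(B,(69+44*np.cos(a),y+44*np.sin(a))),35] for a in np.linspace(0,6.28,60)]
    cv2.polylines(o,[((proj(cal,P)+.5)*S-.5).astype(int)],True,(255,0,255),1)
cv2.imwrite("pics/w8.png",o)
E
```

```text
21.225 [438.64752113 -35.29675443 350.78254092] [-0.57796622  0.24356429  0.00255124]
```

View pics/w8.png

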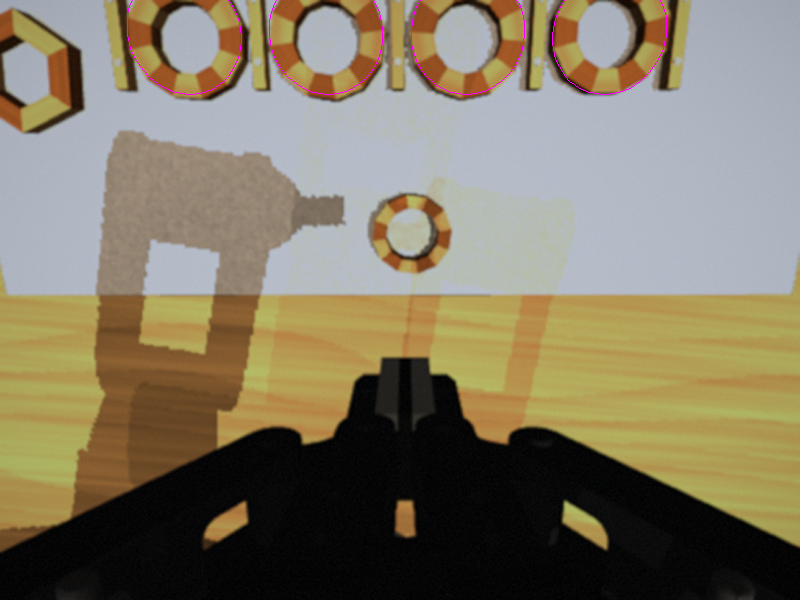

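Final view: all four bays hold 12-segment rings, with bay 3's ring matching its predicted home circle. Ring_f lies alone at (411,233) in the front strip and the hexagon spare is untouched. Rings 0–2 look a touch forward of their circles, so I'll check that numerically before handing in.

```bash
python3 - <<'E'
from h import *
from scipy.optimize import minimize
B=np.load('B.npy');cal=r.get_calibration('wrist');im=r.grab_frame('wrist')
h=cv2.cvtColor(im,cv2.COLOR_RGB2HSV);m=((h[...,1]>85)).astype(float)
a=np.linspace(0,2*np.pi,73)[:-1]
def model(p):
    K=np.zeros(m.shape,np.uint8);sh=lambda R,z:((proj(cal,[[*b2w(B,(p[0]+R*np.cos(t),p[1]+R*np.sin(t))),z] for t in a]))*16).astype(np.int32)
    hull=cv2.convexHull(np.vstack([sh(45,35),sh(45,16)]))
    cv2.fillPoly(K,[hull],1,shift=4)
    H=[np.zeros_like(K) for _ in 'ab']
    for Hh,z in zip(H,(35,16)): cv2.fillPoly(Hh,[sh(26.5,z)],1,shift=4)
    K[(H[0]&H[1])>0]=0
    return K
for y in (165,55,-55,-165):
    best=None
    for x in np.arange(58,76,1.):
        for dy in np.arange(-6,6.1,1):
            K=model((x,y+dy));W=cv2.dilate(K,np.ones((5,5)))*1
            s=np.abs(K-m)[W>0].mean()
            if best is None or s<best[0]: best=(s,x,dy)
    print(y,best)
E
```

```text
165 (np.float64(0.09661062183079797), np.float64(68.0), np.float64(1.0))
55 (np.float64(0.07058142898466879), np.float64(67.0), np.float64(0.0))
-55 (np.float64(0.050180288461538464), np.float64(69.0), np.float64(0.0))
-165 (np.float64(0.08080808080808081), np.float64(72.0), np.float64(-2.0))
```

All four are within tolerance (68, 67, 69 and 72 mm against the 69 mm bay points, lateral offset 2 mm or less). Handing in.

```bash
python3 -c "
from rig import r
print(r.sign_off())"
```

```text
the job is handed in; nothing more can be done
None
```

I slid the small ring (ring_f) out of bay 3 into the front strip, slid the matching spare from the right end home in bay 3, and handed the job in; all four kit rings measured within about 4 mm of their bay points, but no verdict came back.

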